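# Reset the bench interlock with its key

### The arm

A 6-joint arm with a two-finger parallel gripper is mounted at the origin on a cart in front of the work surface, level with it; the furniture and walls round the work are solid. World frame = base frame: x ahead of the robot, y to its left, z up, the work surface at z = 0. Lengths are in m, angles in rad, forces in N, time in s.
With the tool pointing down it reaches from about 0.3 to 0.875 m from the base axis. Payload 6.4 kg.
Tool frame: the origin (TCP) lies midway between the tips of the shut fingers; the grasp point (between the pads) lies 19 mm behind it (r.grasp_offset is the distance from the TCP to the grasp point, in m); z points along the fingers, y is the line along which they close (so a half turn about z gives the same grasp; the last joint's range is limited). The gripper opens to 88 mm and grips with 3 to 60 N. Pads are 18 mm wide; open, the fingers measure 123 mm over their backs; the gripper's body (75 mm by 187 mm) begins 45 mm behind the grasp point.
Start: joints at [0.998, 0.181, 1.607, -0, 1.354, -0.206], TCP at [0.206, 0.537, 0.239] pointing down, gripper open.
Joint ranges: [-2.99, 2.99], [-0.89, 2.07], [0.3, 2.58], [-1.14, 4.28], [0, 2.63], [-3.12, 3.12]. Speed limits (rad/s): [2.57, 2.57, 3.01, 3.14, 3.14, 3.14].

### API

Orientations are given as a 3x3 rotation matrix whose columns are the frame's x, y, z axes.
In Python, from rig import r, optics, job gives the robot as it stands. The module is installed in compiled form; this text tells all that it offers.
- The arm moves only by the tool servo_tool, never from a script. Its argument "deltas" is a list of rows, each a list of 7 numbers: the shift along the tool's x, y, z in m, then the turn, a rotation vector about the tool's x, y, z in degrees, then the opening, from 0 (shut) to 1 (fully open). A call has 1 to 12 rows; each row shifts and turns the commanded pose from where the row before left it, along the tool's axes as they then stand; what a row does not reach is not made up. A row lasts 1/12 s, in which the tool goes at most 41.7 mm and 7.16 degrees, less where a joint would pass 70% of its speed; a pose out of reach is approached as far as the arm can. A call with a gripper value outside its range is refused whole. The fingers move at their own pace and stop on an object; "newtons" is the grip in N (left out, the last holds). Time passes only in rows, so rows that do not move let the fingers close. It gives the time, the measured TCP pose, the force, the opening and the grip force at its end, in the units of the state.
- r.observe(): the state, without advancing time (a new reading comes with each control period).
- optics.snapshot(name): name is "scene" or "top" or "wrist"; returns (picture, depth): 480x640x3 uint8, blue, green, red; 480x640 float32, m along the optical axis (not along the pixel's ray), 0 where there is no reading.
- optics.calibration(name): a dict with "camera_matrix" (3x3 intrinsics, pixels), "position" and "attitude" of the camera in the world. Camera axes: x right, y up, looking along -z (the intrinsics and any distortion apply to the point x, -y, -z); pixel columns grow to the right and rows downward; lengths in m; the calibration is good to about 2 mm. A picture is of the moment at which its call begins: read the wrist's pose just before it. calibration takes no time and is no camera call; for the wrist camera it gives the pose at the moment of the call.
- job.sign_off(): hands the job in; it is judged then, once.
The state is a dict: "time_s": time; "qpos": joint angles; "joint_velocities": joint speeds; "effort": joint torques, N m; "eef_pos": TCP position; "ee_rot": TCP orientation; "wrist_force": force on the tool from outside, world axes, zero at the start; "torque": the same for the moment, N m; "gripper_width": opening from 0.0 (shut) to 1.0 (fully open); "grasp_force": force on a finger pad.
Only numpy, scipy, OpenCV 4.12 (cv2) and the standard library are available. Lean on these libraries where they do the work, as an engineer would, in place of code of your own. Each camera call takes 0.05 s, during which the arm holds its last target. There are 200 camera calls.

### The job

Reset the bench's interlock box: take the key from its stand, push it fully into the lock on top of the box, turn it clockwise to its stop and then back home, draw it out and stand it back in its stand. Feel for the keyhole and go gently: do not force the key. Leave everything else where it lies.

Things in the scene. Friction and masses are not known exactly. Their poses are not given: they have to be found in the camera images.
- key_bow (a point): Centre of the key's bow: flat black head, 26 mm wide (x), 8 mm thick (y), 28 mm tall (z). Steel double-bit key, 35 g, 59 mm long, upright in its stand, tip down; z points from tip to bow; the same after half a turn about z. Pinch the bow across its 8 mm from above. Below the bow is bare 5 mm round shank
- key_tip (a point): Tip of the key, 45 mm below the bow's centre, same axes. The bit at the tip is 16 mm wide (x), 5 mm thick (y), 11 mm tall, its end's edges rounded (radius 1.5 mm). A round collar, 15 mm across, 3 mm thick, underside 17 mm above the tip, lands on the top face when the key is fully in the lock or the stand
- interlock_box: Grey box 84 (x) x 140 (y, its length) x 45 mm, fixed to the worktop; origin at the centre of its underside. On it an aluminium lock plate 46 x 78 mm, 4 mm thick, with one keyhole. The key and box or lock must not be pressed together with more than 60 N
- box_mid (a point): Middle of the box's top, at the height of the lock plate's top face (49 mm over the worktop), axes as the box. The keyhole (straight slot, 18 mm along x, 6.6 mm along y) is centred at x = 0 but anywhere up to 12 mm to either side along y, which readings do not tell: feel or look for it. In fully, the tip is 17 mm below this face; then the bit turns under the plate, and while turned cannot be drawn out
- lock_plug (a joint): Turning plug of the lock under the plate, rad: 0 at home (slot along the box's x axis; firm stop), growing as the key turns clockwise seen from above, up to a firm stop at about 1.25. The key has about 0.1 rad of play in it. Friction about 0.04 N m, no spring: it stays where it is left
- stand_mouth (a point): Centre of the slot's mouth in the top face of the key stand (34 mm over the worktop), x along the slot, y across it, z up. Grey plastic block 50 x 60 mm on a foot 64 x 74 mm, fixed; slot 18.5 x 7.5 mm, 20 mm deep. The key stands in it with its collar on the top face, tip 17 mm below
- tape_roll: Loose roll of tape, 62 mm across, 12 mm high, lying flat; origin at the centre of its underside. A bystander
- orange_pliers: Loose pliers with orange grips, 132 x 65 x 12 mm, lying flat; origin at the centre of the underside. A bystander
- lens_blank_3: Loose clear round lens blank, 68 mm across, 11 mm high, lying flat; origin at the centre of its underside. A bystander

How it is judged:
By the outcome, as a careful person would: the job done as asked, in the order asked, and still so for the second after the job is handed in, with the robot touching nothing.
It also fails if it takes over 72 s, if anything falls off the work surface, if the arm or the gripper's body presses on something with over 40 N, if the wrist force passes 120 N, or if a joint passes its speed limit or range.

## Working session

There is one attempt and no reset: what is moved stays moved. The work goes in short steps, Python scripts to look and compute and a tool call to move; the robot and the scene stay as the last step left them, time stands still between calls to the robot, and variables do not carry over. Pictures are saved under pics/ and viewed, at most 10 in all, crops included, and the job is handed in when it is done.

Besides the shell and the picture viewer there is one more tool, called after "Emit:" by a JSON object that holds its "method" and its "body", one argument or row to a line. servo_tool: Moves the arm, as the interface text tells. Its arguments: {"type":"object","properties":{"deltas":{"type":"array"},"newtons":{"type":"number"}},"required":["deltas"]}

```bash
mkdir -p pics; cat > h.py <<'E'
import numpy as np, cv2
from rig import r, optics, job
def ray(c,u,v):
    K=np.array(c["camera_matrix"]);R=np.array(c["attitude"])
    if R.shape!=(3,3):
        print("att",R)
    d=np.array([(u-K[0,2])/K[0,0],-(v-K[1,2])/K[1,1],-1.0]);return np.array(c["position"]),R@d
def atz(c,u,v,z):
    p,d=ray(c,u,v);return p+d*(z-p[2])/d[2]
def st():
    o=r.observe();print(o["time_s"],np.round(o["eef_pos"],4),np.round(o["wrist_force"],1),np.round(o["torque"],2),o["gripper_width"],o["grasp_force"]);print(np.round(o["ee_rot"],3).tolist(), np.round(o["qpos"],3))
E
python3 - <<'E'
from h import *
st()
a=[]
for n in ("top","scene","wrist"):
    c=optics.calibration(n);print(n,c)
    p,d=optics.snapshot(n);cv2.imwrite(f"pics/{n}0.png",p);np.save(f"{n}0.npy",d)
E
```

```text
0.0 [0.2059 0.5363 0.2379] [ 0.2 -0.1  0.7] [-0.02 -0.03  0.03] 1.0023972312720857 0.0
[[-0.933, 0.359, -0.001], [0.359, 0.933, -0.001], [0.0, -0.002, -1.0]] [ 0.998  0.181  1.608  0.     1.354 -0.206]
top {'camera_matrix': array([[571.487047  ,   0.        , 312.43472805],
       [  0.        , 571.487047  , 248.50499796],
       [  0.        ,   0.        ,   1.        ]]), 'position': array([ 0.22430283, -0.13239201,  1.24359199]), 'attitude': array([[-0.08430197,  0.97333878, -0.21331855],
       [-0.99641772, -0.08090591,  0.02461631],
       [ 0.00670128,  0.21462958,  0.97667253]])}
scene {'camera_matrix': array([[616.47929156,   0.        , 314.85917823],
       [  0.        , 616.47929156, 239.24635125],
       [  0.        ,   0.        ,   1.        ]]), 'position': array([-0.22487737, -0.94912877,  0.85358424]), 'attitude': array([[ 0.76173934,  0.36707874, -0.53385988],
       [-0.64774269,  0.44867903, -0.6157244 ],
       [ 0.0135124 ,  0.81482534,  0.57954904]])}
wrist {'camera_matrix': array([[365.65883423,   0.        , 319.35471256],
       [  0.        , 365.65883423, 239.34136948],
       [  0.        ,   0.        ,   1.        ]]), 'position': array([0.13254227, 0.56489559, 0.38395261]), 'attitude': array([[ 0.35916956, -0.88818656, -0.28656911],
       [ 0.93327142,  0.34139102,  0.11160929],
       [-0.00129775, -0.30753342,  0.95153639]])}
```

View pics/top0.png

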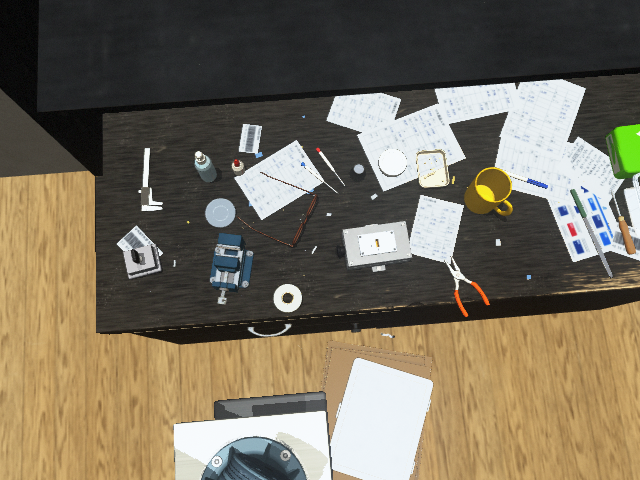

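View pics/scene0.png

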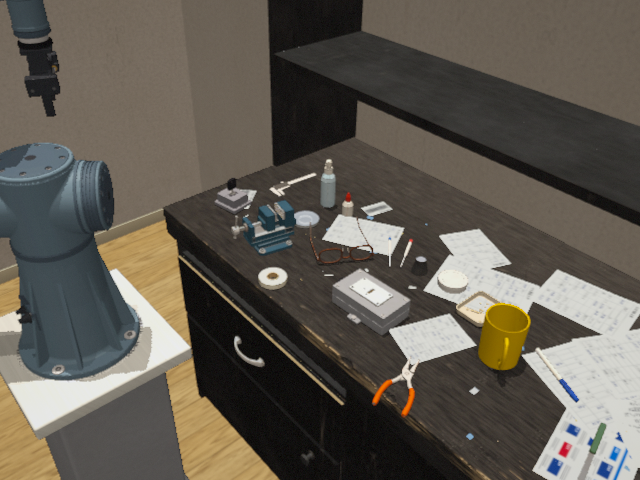

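```bash
python3 - <<'E'
from h import *
c=optics.calibration("top")
for n,u,v,z in [("stand",141,262,.034),("bow",137,256,.06),("box",377,243,.049),("base",265,465,0)]: print(n,atz(c,u,v,z))
p=cv2.imread("pics/top0.png")
a=cv2.resize(p[225:285,110:170],(400,400),interpolation=cv2.INTER_CUBIC)
b=cv2.resize(p[210:280,342:412],(400,400),interpolation=cv2.INTER_CUBIC)
cv2.imwrite("pics/c1.png",np.hstack([a,b]))
E
```

```text
stand [0.48942692 0.20721515 0.034     ]
bow [0.49734537 0.20804791 0.06      ]
box [ 0.4857928  -0.30163423  0.049     ]
base [ 0.0499455  -0.02814062  0.        ]
```

View pics/c1.png

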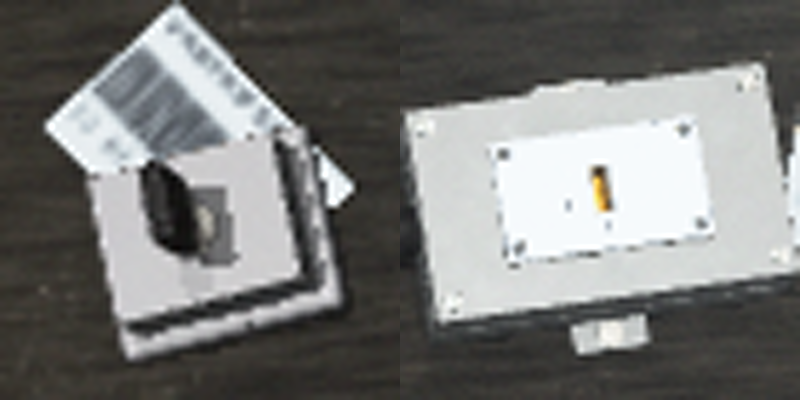

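```bash
python3 - <<'E'
from h import *
c=optics.calibration("top")
def A(q):return 110+q[0]*.15-.5*.85,225+q[1]*.15-.5*.85
def B(q):return 342+(q[0]-400)*.175-.41,210+q[1]*.175-.41
def seg(f,a,b,z):
    P=atz(c,*f(a),z);Q=atz(c,*f(b),z);d=Q-P;print(P,Q,np.linalg.norm(d),np.degrees(np.arctan2(d[1],d[0])))
seg(A,(125,325),(90,175),.034);seg(A,(125,322),(305,275),.034);seg(A,(305,275),(272,138),.034)
seg(B,(405,112),(755,65),.045);seg(B,(440,322),(405,112),.045);seg(B,(440,322),(800,272),.045)
seg(B,(514,266),(490,147),.049);seg(B,(490,147),(692,120),.049);seg(B,(514,266),(713,237),.049);seg(B,(713,237),(692,120),.049)
print(atz(c,*B((600,188)),.049))
K=.25*sum(atz(c,*A(q),.034) for q in [(125,322),(305,275),(272,138),(90,175)]);print(K)
print(.25*sum(atz(c,*B(q),.049) for q in [(514,266),(490,147),(692,120),(713,237)]))
E
```

```text
[0.46692382 0.23471679 0.034     ] [0.51726771 0.24522825 0.034     ] 0.05142954403913481 11.79353366218801
[0.46790366 0.23470159 0.034     ] [0.47849071 0.17677205 0.034     ] 0.058889029384382306 -79.64306879764806
[0.47849071 0.17677205 0.034     ] [0.52470309 0.18627579 0.034     ] 0.04717949254895174 11.621058914706625
[ 0.52335563 -0.23098164  0.045     ] [ 0.53071076 -0.36542406  0.045     ] 0.13464345368325548 -86.86856262744375
[ 0.44174099 -0.23628333  0.045     ] [ 0.52335563 -0.23098164  0.045     ] 0.08178666302189355 3.716709987164602
[ 0.44174099 -0.23628333  0.045     ] [ 0.44950433 -0.37274092  0.045     ] 0.13667825222063634 -86.74384197885527
[ 0.45990009 -0.26558724  0.049     ] [ 0.50617467 -0.26127211  0.049     ] 0.04647533658539184 5.327451439468581
[ 0.50617467 -0.26127211  0.049     ] [ 0.51030382 -0.33837133  0.049     ] 0.07720971307444012 -86.93437662391803
[ 0.45990009 -0.26558724  0.049     ] [ 0.46474728 -0.34105055  0.049     ] 0.0756188291640553 -86.32480577911208
[ 0.46474728 -0.34105055  0.049     ] [ 0.51030382 -0.33837133  0.049     ] 0.04563525923562545 3.365738867477798
[ 0.48698286 -0.30087821  0.049     ]
[0.49709129 0.21074442 0.034     ]
[ 0.48528147 -0.30157031  0.049     ]
```

Emit:
{"method": "servo_tool", "body": {
  "deltas": [
    [-0.03, -0.016, 0, 0, 0, 0, 1],
    [-0.03, -0.016, 0, 0, 0, 0, 1],
    [-0.03, -0.016, 0, 0, 0, 0, 1],
    [-0.03, -0.016, 0, 0, 0, 0, 1],
    [-0.03, -0.016, 0, 0, 0, 0, 1],
    [-0.03, -0.016, 0, 0, 0, 0, 1],
    [-0.03, -0.016, 0, 0, 0, 0, 1],
    [-0.03, -0.016, 0, 0, 0, 0, 1],
    [-0.03, -0.016, 0, 0, 0, 0, 1],
    [-0.03, -0.016, 0, 0, 0, 0, 1],
    [-0.03, -0.016, 0, 0, 0, 0, 1],
    [-0.03, -0.016, 0, 0, 0, 0, 1]
  ]
}}

```text
time_s: 1.15
eef_pos: [0.4741, 0.227, 0.2386]
ee_rot: [[-0.933, 0.359, -0.0], [0.359, 0.933, 0.0], [0.0, -0.0, -1.0]]
wrist_force: [-0.2, 0.9, -0.2]
gripper_width: 1.002
grasp_force: 0.0
```

Emit:
{"method": "servo_tool", "body": {
  "deltas": [
    [-0.027, -0.007, 0.01, 0, 0, 0, 1],
    [0, 0, 0.015, 0, 0, -6.4, 1],
    [0, 0, 0.015, 0, 0, -6.4, 1],
    [0, 0, 0.015, 0, 0, -6.4, 1],
    [0, 0, 0.015, 0, 0, -6.4, 1],
    [0, 0, 0.01, 0, 0, -6.4, 1],
    [0, 0, 0, 0, 0, 0, 1],
    [0, 0, 0, 0, 0, 0, 0.5],
    [0, 0, 0, 0, 0, 0, 0.5],
    [0, 0, 0, 0, 0, 0, 0.5]
  ]
}}

```text
time_s: 1.98
eef_pos: [0.4967, 0.2124, 0.1597]
ee_rot: [[-0.982, -0.188, 0.002], [-0.188, 0.982, 0.0], [-0.002, 0.0, -1.0]]
wrist_force: [-0.8, 0.1, -0.8]
gripper_width: 0.795
grasp_force: 0.0
```

```bash
python3 - <<'E'
from h import *
st();c=optics.calibration("wrist");p,d=optics.snapshot("wrist");cv2.imwrite("pics/w1.png",p);np.save("w1.npy",d);np.save("w1c.npy",c,allow_pickle=True)
E
```

```text
1.9833 [0.4967 0.2124 0.1597] [-0.8  0.1 -0.8] [0.04 0.   0.02] 0.794743233414339 0.0
[[-0.982, -0.188, 0.002], [-0.188, 0.982, 0.0], [-0.002, 0.0, -1.0]] [ 0.184  0.188  1.768  0.     1.184 -1.576]
```

View pics/w1.png

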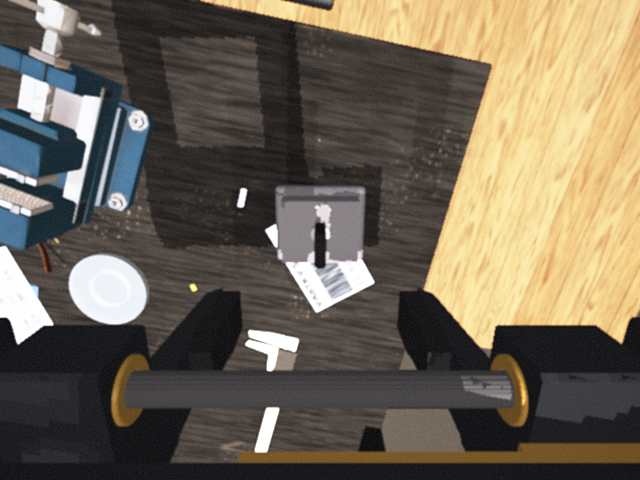

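```bash
python3 - <<'E'
from h import *
p=cv2.imread("pics/w1.png")
cv2.imwrite("pics/c2.png",cv2.resize(p[175:280,260:380],(720,630)[:2],interpolation=cv2.INTER_CUBIC)[:600])
E
```

```text
(no output)
```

View pics/c2.png

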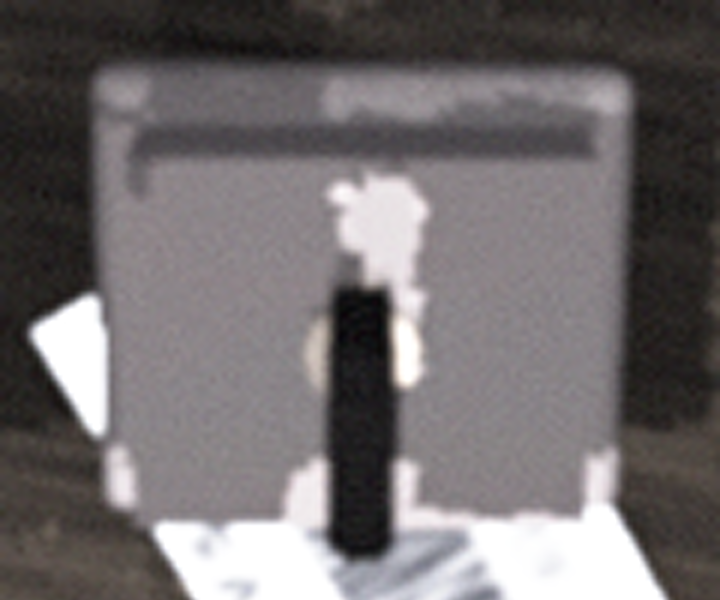

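```bash
python3 - <<'E'
from h import *
c=np.load("w1c.npy",allow_pickle=True).item()
o=r.observe();R=np.array(o["ee_rot"]);t=np.array(o["eef_pos"])
def f(x,y):return 260+x/6-.4,175+y/6-.4
for n,q,z in [("collar",(363,350),.037),("bowfar",(361,555),.076),("bownear",(361,290),.048),("bl",(328,550),.076),("br",(395,550),.076)]:
    P=atz(c,*f(*q),z);print(n,P,R.T@(P-t))
for q in [(97,70),(630,70),(110,515),(615,515)]:
    P=atz(c,*f(*q),.034);print(P,R.T@(P-t))
d=np.load("w1.npy");print(d[228:236,318:324],r.grasp_offset)
E
```

```text
collar [0.49974806 0.21299441 0.037     ] [-2.91028086e-03  1.28030285e-05  1.22722798e-01]
bowfar [0.51183347 0.21499393 0.076     ] [-0.0152225  -0.00030759  0.08374381]
bownear [0.48899078 0.2106564  0.048     ] [ 0.00807616 -0.00025075  0.11170399]
bl [0.51193498 0.21122453 0.076     ] [-0.01460999 -0.00402828  0.08374281]
br [0.51051658 0.21864528 0.076     ] [-0.01461922  0.0035268   0.08374273]
[0.47111286 0.17383463 0.034     ] [ 0.03261309 -0.03303129  0.12566245]
[0.45866784 0.23891662 0.034     ] [0.03253738 0.03322985 0.12566174]
[0.52943406 0.18451889 0.034     ] [-0.02667627 -0.03355866  0.12576388]
[0.51685412 0.25033254 0.034     ] [-0.02675773  0.03344645  0.12576318]
[[0.24936569 0.25055087 0.25076732 0.24954711 0.2516898  0.25066563]
 [0.24878122 0.24833345 0.24831967 0.24754196 0.24776298 0.24767712]
 [0.24661773 0.2450274  0.24533738 0.24538642 0.24518077 0.24598609]
 [0.24440074 0.24341163 0.24313027 0.24362119 0.24315904 0.24266422]
 [0.24210879 0.24179496 0.24206957 0.24181414 0.24013673 0.23975147]
 [0.2411756  0.24061061 0.2410407  0.24077643 0.24176976 0.23949814]
 [0.23986037 0.24107072 0.23980206 0.24049422 0.24019328 0.23959725]
 [0.24038666 0.24103577 0.2392583  0.24115705 0.24152413 0.23986846]] 0.0187
```

Emit:
{"method": "servo_tool", "body": {
  "deltas": [
    [-0.003, 0, 0.02, 0, 0, 0, 0.4],
    [0, 0, 0.025, 0, 0, 0, 0.4],
    [0, 0, 0.025, 0, 0, 0, 0.4],
    [0, 0, 0.02, 0, 0, 0, 0.4],
    [0, 0, 0.015, 0, 0, 0, 0.4],
    [0, 0, 0.008, 0, 0, 0, 0.4],
    [0, 0, 0, 0, 0, 0, 0.4],
    [0, 0, 0, 0, 0, 0, 0.4]
  ]
}}

```text
time_s: 2.7
eef_pos: [0.4994, 0.2129, 0.0463]
ee_rot: [[-0.982, -0.19, 0.0], [-0.19, 0.982, 0.0], [-0.0, -0.0, -1.0]]
wrist_force: [1.1, 0.0, -0.5]
gripper_width: 0.405
grasp_force: 0.0
```

Emit:
{"method": "servo_tool", "body": {
  "deltas": [
    [0, 0, 0, 0, 0, 0, 0.2],
    [0, 0, 0, 0, 0, 0, 0.15],
    [0, 0, 0, 0, 0, 0, 0.1],
    [0, 0, 0, 0, 0, 0, 0.05],
    [0, 0, 0, 0, 0, 0, 0],
    [0, 0, 0, 0, 0, 0, 0],
    [0, 0, 0, 0, 0, 0, 0],
    [0, 0, 0, 0, 0, 0, 0]
  ],
  "newtons": 25
}}

```text
time_s: 3.37
eef_pos: [0.4995, 0.2129, 0.0463]
ee_rot: [[-0.982, -0.191, 0.001], [-0.191, 0.982, 0.0], [-0.001, 0.0, -1.0]]
wrist_force: [-1.2, 0.2, 5.9]
gripper_width: 0.085
grasp_force: 25.0
```

Emit:
{"method": "servo_tool", "body": {
  "deltas": [
    [0, 0, 0, 0, 0, 0, 0],
    [0, 0, -0.003, 0, 0, 0, 0],
    [0, 0, -0.008, 0, 0, 0, 0],
    [0, 0, -0.01, 0, 0, 0, 0],
    [0, 0, -0.015, 0, 0, 0, 0],
    [0, 0, -0.025, 0, 0, 0, 0],
    [0, 0, -0.025, 0, 0, 0, 0],
    [0, 0, -0.025, 0, 0, 0, 0],
    [0, 0, -0.02, 0, 0, 0, 0],
    [0, 0, 0, 0, 0, 0, 0]
  ],
  "newtons": 40
}}

```text
time_s: 4.2
eef_pos: [0.5017, 0.2134, 0.1823]
ee_rot: [[-0.982, -0.191, 0.008], [-0.191, 0.982, 0.002], [-0.008, -0.0, -1.0]]
wrist_force: [0.6, 0.2, 0.5]
gripper_width: 0.088
grasp_force: 40.0
```

Emit:
{"method": "servo_tool", "body": {
  "deltas": [
    [0.004, -0.014, 0, 0, 0, 0, 0],
    [0.0076, -0.0275, 0, 0, 0, 0, 0],
    [0.0076, -0.0275, 0, 0, 0, 0, 0],
    [0.0076, -0.0275, 0, 0, 0, 0, 0],
    [0.0076, -0.0275, 0, 0, 0, 0, 0],
    [0.0076, -0.0275, 0, 0, 0, 0, 0],
    [0.0076, -0.0275, 0, 0, 0, 0, 0],
    [0.0076, -0.0275, 0, 0, 0, 0, 0],
    [0.0076, -0.0275, 0, 0, 0, 0, 0],
    [0.0076, -0.0275, 0, 0, 0, 0, 0],
    [0.0076, -0.0275, 0, 0, 0, 0, 0],
    [0.0076, -0.0275, 0, 0, 0, 0, 0]
  ]
}}

```text
time_s: 5.2
eef_pos: [0.4725, -0.1157, 0.1762]
ee_rot: [[-0.982, -0.19, -0.001], [-0.19, 0.982, 0.0], [0.001, 0.001, -1.0]]
wrist_force: [0.1, -0.1, -1.0]
gripper_width: 0.087
grasp_force: 40.0
```

Emit:
{"method": "servo_tool", "body": {
  "deltas": [
    [0.0076, -0.0275, 0, 0, 0, 0, 0],
    [0.0076, -0.0275, 0, 0, 0, 0, 0],
    [0.0076, -0.0275, 0, 0, 0, 0, 0],
    [0.0076, -0.0275, 0, 0, 0, 0, 0],
    [0.0076, -0.0275, 0, 0, 0, 0, 0],
    [0.004, -0.022, 0.02, 0, 0, 0, 0],
    [0, 0, 0.02, 0, 0, 3.65, 0],
    [0, 0, 0.01, 0, 0, 3.65, 0],
    [0, 0, 0, 0, 0, 0, 0],
    [0, 0, 0, 0, 0, 0, 0]
  ]
}}

```text
time_s: 6.03
eef_pos: [0.4618, -0.2786, 0.1258]
ee_rot: [[-0.998, -0.066, -0.002], [-0.066, 0.998, 0.002], [0.002, 0.002, -1.0]]
wrist_force: [0.2, -0.0, 0.5]
gripper_width: 0.088
grasp_force: 40.0
```

```bash
python3 - <<'E'
from h import *
st();c=optics.calibration("wrist");p,d=optics.snapshot("wrist");cv2.imwrite("pics/w2.png",p);np.save("w2.npy",d);np.save("w2c.npy",c,allow_pickle=True)
E
```

```text
6.0333 [ 0.4618 -0.2786  0.1258] [ 0.2 -0.   0.5] [ 0.04  0.   -0.03] 0.08834896903810542 39.99999900581315
[[-0.998, -0.066, -0.002], [-0.066, 0.998, 0.002], [0.002, 0.002, -1.0]] [-0.763  0.235  1.789  0.     1.12  -2.4  ]
```

View pics/w2.png

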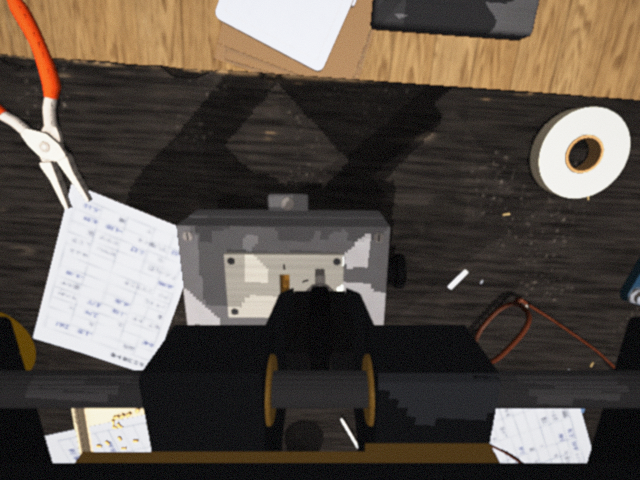

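```bash
python3 - <<'E'
from h import *
p=cv2.imread("pics/w2.png")
cv2.imwrite("pics/c3.png",cv2.resize(p[240:330,215:355],(784,504),interpolation=cv2.INTER_CUBIC))
E
```

```text
(no output)
```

View pics/c3.png

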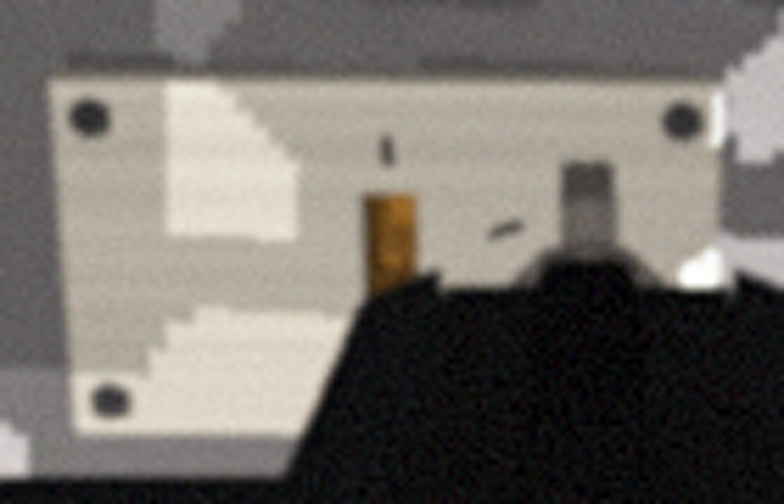

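```bash
python3 - <<'E'
from h import *
c=np.load("w2c.npy",allow_pickle=True).item()
o=r.observe();R=np.array(o["ee_rot"]);t=np.array(o["eef_pos"])
def f(x,y):return 215+x/5.6-.41,240+y/5.6-.41
for n,q,z in [("slotnear",(390,194),.049),("slot2",(392,285),.049),("tipnear",(588,162),.0965),("tip l",(562,165),.0965),("tip r",(615,165),.0965),("pl",(50,78),.049),("pr",(722,78),.049),("plb",(76,433),.049)]:
    P=atz(c,*f(*q),z);print(n,P.round(4),(R.T@(P-t)).round(4))
E
```

```text
slotnear [ 0.4806 -0.3009  0.049 ] [-0.0167 -0.0231  0.0778]
slot2 [ 0.4924 -0.3002  0.049 ] [-0.0285 -0.0232  0.0778]
tipnear [ 0.4555 -0.2793  0.0965] [0.0069 0.0001 0.0303]
tip l [ 0.4559 -0.2816  0.0965] [ 0.0067 -0.0023  0.0303]
tip r [ 0.4556 -0.2767  0.0965] [0.0066 0.0026 0.0303]
pl [ 0.4686 -0.3407  0.049 ] [-0.002  -0.062   0.0778]
pr [ 0.4635 -0.263   0.049 ] [-0.0022  0.0158  0.0778]
plb [ 0.5148 -0.3382  0.049 ] [-0.0484 -0.0626  0.0778]
```

Emit:
{"method": "servo_tool", "body": {
  "deltas": [
    [-0.0125, -0.0115, 0, 0, 0, 0, 0],
    [-0.012, -0.0117, 0.01, 0, 0, 0, 0],
    [0, 0, 0.015, 0, 0, 0, 0],
    [0, 0, 0.01, 0, 0, 0, 0],
    [0, 0, 0.008, 0, 0, 0, 0],
    [0, 0, 0, 0, 0, 0, 0],
    [0, 0, 0, 0, 0, 0, 0]
  ]
}}

```text
time_s: 6.67
eef_pos: [0.4881, -0.3002, 0.0837]
ee_rot: [[-0.998, -0.065, -0.001], [-0.065, 0.998, 0.001], [0.001, 0.001, -1.0]]
wrist_force: [1.0, 0.3, -0.6]
gripper_width: 0.087
grasp_force: 40.0
```

Emit:
{"method": "servo_tool", "body": {
  "deltas": [
    [0, 0, 0.001, 0, 0, 0, 0],
    [0, 0, 0.001, 0, 0, 0, 0],
    [0, 0, 0.001, 0, 0, 0, 0],
    [0, 0, 0.001, 0, 0, 0, 0],
    [0, 0, 0.001, 0, 0, 0, 0],
    [0, 0, 0, 0, 0, 0, 0]
  ]
}}

```text
time_s: 7.17
eef_pos: [0.4884, -0.3007, 0.0786]
ee_rot: [[-0.998, -0.064, -0.0], [-0.064, 0.998, 0.0], [0.0, 0.0, -1.0]]
wrist_force: [0.8, 0.2, -0.3]
gripper_width: 0.087
grasp_force: 40.0
```

Emit:
{"method": "servo_tool", "body": {
  "deltas": [
    [0, 0, 0.001, 0, 0, 0, 0],
    [0, 0, 0, 0, 0, 0, 0],
    [0, 0, 0.001, 0, 0, 0, 0],
    [0, 0, 0, 0, 0, 0, 0]
  ]
}}

```text
time_s: 7.5
eef_pos: [0.4884, -0.3007, 0.0765]
ee_rot: [[-0.998, -0.064, -0.0], [-0.064, 0.998, 0.0], [0.0, 0.0, -1.0]]
wrist_force: [-0.2, 1.4, -0.5]
gripper_width: 0.091
grasp_force: 40.0
```

Emit:
{"method": "servo_tool", "body": {
  "deltas": [
    [0, 0, 0.001, 0, 0, 0, 0],
    [0, 0, 0.001, 0, 0, 0, 0],
    [0, 0, 0, 0, 0, 0, 0]
  ]
}}

```text
time_s: 7.75
eef_pos: [0.4883, -0.3007, 0.0744]
ee_rot: [[-0.998, -0.064, -0.0], [-0.064, 0.998, 0.0], [0.0, 0.0, -1.0]]
wrist_force: [0.5, -0.1, -0.4]
gripper_width: 0.088
grasp_force: 40.0
```

Emit:
{"method": "servo_tool", "body": {
  "deltas": [
    [0, 0, 0.001, 0, 0, 0, 0],
    [0, 0, 0.001, 0, 0, 0, 0],
    [0, 0, 0.001, 0, 0, 0, 0],
    [0, 0, 0.001, 0, 0, 0, 0],
    [0, 0, 0, 0, 0, 0, 0]
  ]
}}

```text
time_s: 8.17
eef_pos: [0.4883, -0.3007, 0.0704]
ee_rot: [[-0.998, -0.064, -0.0], [-0.064, 0.998, 0.0], [0.0, 0.0, -1.0]]
wrist_force: [-0.8, -0.3, -0.8]
gripper_width: 0.086
grasp_force: 40.0
```

Emit:
{"method": "servo_tool", "body": {
  "deltas": [
    [0, 0, 0.001, 0, 0, 0, 0],
    [0, 0, 0.001, 0, 0, 0, 0],
    [0, 0, 0.001, 0, 0, 0, 0],
    [0, 0, 0.001, 0, 0, 0, 0],
    [0, 0, 0, 0, 0, 0, 0]
  ]
}}

```text
time_s: 8.58
eef_pos: [0.4883, -0.3006, 0.0664]
ee_rot: [[-0.998, -0.064, -0.0], [-0.064, 0.998, 0.0], [0.0, 0.0, -1.0]]
wrist_force: [-0.5, -0.6, -1.0]
gripper_width: 0.087
grasp_force: 40.0
```

Expected seat at TCP z ≈ 0.061; approach it in small steps.

Emit:
{"method": "servo_tool", "body": {
  "deltas": [
    [0, 0, 0.001, 0, 0, 0, 0],
    [0, 0, 0.001, 0, 0, 0, 0],
    [0, 0, 0.001, 0, 0, 0, 0],
    [0, 0, 0.001, 0, 0, 0, 0],
    [0, 0, 0, 0, 0, 0, 0]
  ]
}}

```text
time_s: 9.0
eef_pos: [0.4883, -0.3007, 0.0625]
ee_rot: [[-0.998, -0.064, -0.0], [-0.064, 0.998, 0.0], [0.0, 0.0, -1.0]]
wrist_force: [0.1, 0.5, 0.4]
gripper_width: 0.084
grasp_force: 40.0
```

Emit:
{"method": "servo_tool", "body": {
  "deltas": [
    [0, 0, 0.0005, 0, 0, 0, 0],
    [0, 0, 0, 0, 0, 0, 0],
    [0, 0, 0.0005, 0, 0, 0, 0],
    [0, 0, 0, 0, 0, 0, 0]
  ]
}}

```text
time_s: 9.33
eef_pos: [0.4884, -0.3008, 0.0617]
ee_rot: [[-0.998, -0.064, -0.0], [-0.064, 0.998, -0.0], [0.0, -0.0, -1.0]]
wrist_force: [-0.0, -0.3, -0.6]
gripper_width: 0.087
grasp_force: 40.0
```

Emit:
{"method": "servo_tool", "body": {
  "deltas": [
    [0, 0, 0.0003, 0, 0, 0, 0],
    [0, 0, 0, 0, 0, 0, 0]
  ]
}}

```text
time_s: 9.5
eef_pos: [0.4885, -0.3008, 0.0614]
ee_rot: [[-0.998, -0.064, 0.0], [-0.064, 0.998, -0.0], [-0.0, -0.0, -1.0]]
wrist_force: [1.3, 0.4, -1.1]
gripper_width: 0.084
grasp_force: 40.0
```

Emit:
{"method": "servo_tool", "body": {
  "deltas": [
    [0, 0, 0.0003, 0, 0, 0, 0],
    [0, 0, 0, 0, 0, 0, 0]
  ]
}}

```text
time_s: 9.67
eef_pos: [0.4885, -0.3008, 0.0614]
ee_rot: [[-0.998, -0.064, 0.0], [-0.064, 0.998, -0.0], [-0.0, -0.0, -1.0]]
wrist_force: [-0.5, 1.2, 2.1]
gripper_width: 0.085
grasp_force: 40.0
```

Emit:
{"method": "servo_tool", "body": {
  "deltas": [
    [0, 0, 0.0003, 0, 0, 0, 0],
    [0, 0, 0, 0, 0, 0, 0]
  ]
}}

```text
time_s: 9.83
eef_pos: [0.4885, -0.3008, 0.0613]
ee_rot: [[-0.998, -0.064, 0.0], [-0.064, 0.998, -0.0], [-0.0, -0.0, -1.0]]
wrist_force: [0.3, 0.6, 4.9]
gripper_width: 0.085
grasp_force: 40.0
```

Emit:
{"method": "servo_tool", "body": {
  "deltas": [
    [0, 0, 0, 0, 0, 4, 0],
    [0, 0, 0, 0, 0, 4, 0],
    [0, 0, 0, 0, 0, 4, 0],
    [0, 0, 0, 0, 0, 4, 0],
    [0, 0, 0, 0, 0, 4, 0],
    [0, 0, 0, 0, 0, 0, 0]
  ]
}}

```text
time_s: 10.33
eef_pos: [0.4888, -0.3005, 0.0613]
ee_rot: [[-0.959, 0.283, 0.001], [0.283, 0.959, 0.0], [-0.001, 0.0, -1.0]]
wrist_force: [-1.4, 2.6, 6.3]
gripper_width: 0.088
grasp_force: 40.0
```

```bash
python3 -c "from h import *;st()"
```

```text
10.3333 [ 0.4888 -0.3005  0.0613] [-1.4  2.6  6.3] [0.51 0.07 0.05] 0.08845666110884663 40.00200367590878
[[-0.959, 0.283, 0.001], [0.283, 0.959, 0.0], [-0.001, 0.0, -1.0]] [-7.580e-01  3.980e-01  1.730e+00  1.000e-03  1.014e+00 -2.042e+00]
```

Emit:
{"method": "servo_tool", "body": {
  "deltas": [
    [0, 0, 0, 0, 0, 4, 0],
    [0, 0, 0, 0, 0, 4, 0],
    [0, 0, 0, 0, 0, 4, 0],
    [0, 0, 0, 0, 0, 4, 0],
    [0, 0, 0, 0, 0, 4, 0],
    [0, 0, 0, 0, 0, 4, 0],
    [0, 0, 0, 0, 0, 4, 0],
    [0, 0, 0, 0, 0, 4, 0],
    [0, 0, 0, 0, 0, 4, 0],
    [0, 0, 0, 0, 0, 4, 0],
    [0, 0, 0, 0, 0, 4, 0],
    [0, 0, 0, 0, 0, 0, 0]
  ]
}}

```text
time_s: 11.33
eef_pos: [0.4886, -0.3008, 0.0613]
ee_rot: [[-0.494, 0.87, 0.0], [0.87, 0.494, -0.0], [-0.0, 0.0, -1.0]]
wrist_force: [-0.8, 1.9, 4.7]
gripper_width: 0.086
grasp_force: 40.0
```

```bash
python3 -c "from h import *;st()"
```

```text
11.3333 [ 0.4886 -0.3008  0.0613] [-0.8  1.9  4.7] [0.36 0.2  0.03] 0.08552556554141799 40.001937268534675
[[-0.494, 0.87, 0.0], [0.87, 0.494, -0.0], [-0.0, 0.0, -1.0]] [-0.759  0.398  1.73   0.     1.014 -1.275]
```

Emit:
{"method": "servo_tool", "body": {
  "deltas": [
    [0, 0, 0, 0, 0, 3, 0],
    [0, 0, 0, 0, 0, 3, 0],
    [0, 0, 0, 0, 0, 3, 0],
    [0, 0, 0, 0, 0, 0, 0]
  ]
}}

```text
time_s: 11.67
eef_pos: [0.4886, -0.3008, 0.0613]
ee_rot: [[-0.353, 0.936, 0.0], [0.936, 0.353, -0.0], [-0.0, 0.0, -1.0]]
wrist_force: [-2.0, 2.6, 4.8]
gripper_width: 0.09
grasp_force: 40.0
```

```bash
python3 -c "from h import *;st()"
```

```text
11.6667 [ 0.4886 -0.3008  0.0613] [-2.   2.6  4.8] [0.26 0.29 0.02] 0.09046691432906405 40.001764765474945
[[-0.353, 0.936, 0.0], [0.936, 0.353, -0.0], [-0.0, 0.0, -1.0]] [-0.759  0.398  1.73   0.     1.014 -1.119]
```

Emit:
{"method": "servo_tool", "body": {
  "deltas": [
    [0, 0, 0, 0, 0, 2, 0],
    [0, 0, 0, 0, 0, 2, 0],
    [0, 0, 0, 0, 0, 0, 0]
  ]
}}

```text
time_s: 11.92
eef_pos: [0.4886, -0.3008, 0.0613]
ee_rot: [[-0.287, 0.958, 0.0], [0.958, 0.287, -0.0], [-0.0, 0.0, -1.0]]
wrist_force: [-2.0, 1.6, 5.4]
gripper_width: 0.086
grasp_force: 40.0
```

```bash
python3 -c "from h import *;st()"
```

```text
11.9167 [ 0.4886 -0.3008  0.0613] [-2.   1.6  5.4] [0.29 0.29 0.07] 0.08584304746750912 40.001635767985135
[[-0.287, 0.958, 0.0], [0.958, 0.287, -0.0], [-0.0, 0.0, -1.0]] [-0.759  0.398  1.73  -0.     1.014 -1.05 ]
```

Emit:
{"method": "servo_tool", "body": {
  "deltas": [
    [0, 0, 0, 0, 0, 2, 0],
    [0, 0, 0, 0, 0, 0, 0]
  ]
}}

```text
time_s: 12.08
eef_pos: [0.4885, -0.3008, 0.0613]
ee_rot: [[-0.254, 0.967, 0.0], [0.967, 0.254, -0.0], [-0.0, 0.0, -1.0]]
wrist_force: [-0.8, 1.5, 5.5]
gripper_width: 0.086
grasp_force: 40.0
```

```bash
python3 -c "from h import *;st()"
```

```text
12.0833 [ 0.4885 -0.3008  0.0613] [-0.8  1.5  5.5] [0.36 0.29 0.1 ] 0.08593888800240829 40.001505055697635
[[-0.254, 0.967, 0.0], [0.967, 0.254, -0.0], [-0.0, 0.0, -1.0]] [-0.759  0.398  1.73  -0.     1.014 -1.015]
```

Emit:
{"method": "servo_tool", "body": {
  "deltas": [
    [0, 0, 0, 0, 0, 2, 0],
    [0, 0, 0, 0, 0, 2, 0],
    [0, 0, 0, 0, 0, 0, 0]
  ]
}}

```text
time_s: 12.33
eef_pos: [0.4885, -0.3008, 0.0613]
ee_rot: [[-0.186, 0.982, -0.0], [0.982, 0.186, -0.0], [-0.0, -0.0, -1.0]]
wrist_force: [-0.9, 1.1, 6.6]
gripper_width: 0.087
grasp_force: 40.0
```

```bash
python3 -c "from h import *;st()"
```

```text
12.3333 [ 0.4885 -0.3008  0.0613] [-0.9  1.1  6.6] [0.26 0.3  0.27] 0.08710825550814295 40.00150848343765
[[-0.186, 0.982, -0.0], [0.982, 0.186, -0.0], [-0.0, -0.0, -1.0]] [-0.759  0.398  1.73  -0.     1.014 -0.946]
```

Emit:
{"method": "servo_tool", "body": {
  "deltas": [
    [0, 0, 0, 0, 0, -5, 0],
    [0, 0, 0, 0, 0, -5, 0],
    [0, 0, 0, 0, 0, -5, 0],
    [0, 0, 0, 0, 0, -5, 0],
    [0, 0, 0, 0, 0, -5, 0],
    [0, 0, 0, 0, 0, -5, 0],
    [0, 0, 0, 0, 0, -5, 0],
    [0, 0, 0, 0, 0, -5, 0],
    [0, 0, 0, 0, 0, -5, 0],
    [0, 0, 0, 0, 0, -5, 0],
    [0, 0, 0, 0, 0, -5, 0],
    [0, 0, 0, 0, 0, -5, 0]
  ]
}}

```text
time_s: 13.33
eef_pos: [0.489, -0.3008, 0.0613]
ee_rot: [[-0.946, 0.325, 0.001], [0.325, 0.946, -0.0], [-0.001, 0.0, -1.0]]
wrist_force: [0.8, 2.2, 4.4]
gripper_width: 0.084
grasp_force: 40.0
```

Emit:
{"method": "servo_tool", "body": {
  "deltas": [
    [0, 0, 0, 0, 0, -5, 0],
    [0, 0, 0, 0, 0, -5, 0],
    [0, 0, 0, 0, 0, -5, 0],
    [0, 0, 0, 0, 0, -4, 0],
    [0, 0, 0, 0, 0, -4, 0],
    [0, 0, 0, 0, 0, 0, 0]
  ]
}}

```text
time_s: 13.83
eef_pos: [0.4891, -0.3005, 0.0613]
ee_rot: [[-0.998, -0.068, 0.001], [-0.068, 0.998, 0.0], [-0.001, 0.0, -1.0]]
wrist_force: [1.2, 2.9, 6.0]
gripper_width: 0.086
grasp_force: 40.0
```

```bash
python3 -c "from h import *;st()"
```

```text
13.8333 [ 0.4891 -0.3005  0.0613] [1.2 2.9 6. ] [ 0.69 -0.17 -0.07] 0.08555359940547438 40.000032815223676
[[-0.998, -0.068, 0.001], [-0.068, 0.998, 0.0], [-0.001, 0.0, -1.0]] [-7.580e-01  3.980e-01  1.729e+00  1.000e-03  1.013e+00 -2.398e+00]
```

Emit:
{"method": "servo_tool", "body": {
  "deltas": [
    [0, 0, 0, 0, 0, -2, 0],
    [0, 0, 0, 0, 0, -2, 0],
    [0, 0, 0, 0, 0, -2, 0],
    [0, 0, 0, 0, 0, 0, 0]
  ]
}}

```text
time_s: 14.17
eef_pos: [0.4891, -0.3005, 0.0613]
ee_rot: [[-0.985, -0.17, 0.001], [-0.17, 0.985, 0.0], [-0.001, 0.0, -1.0]]
wrist_force: [1.2, 3.8, 5.5]
gripper_width: 0.083
grasp_force: 40.0
```

```bash
python3 -c "from h import *;st()"
```

```text
14.1667 [ 0.4891 -0.3005  0.0613] [1.2 3.8 5.5] [ 0.69 -0.16 -0.04] 0.08325018499679397 40.00066527107265
[[-0.985, -0.17, 0.001], [-0.17, 0.985, 0.0], [-0.001, 0.0, -1.0]] [-7.580e-01  3.980e-01  1.729e+00  1.000e-03  1.013e+00 -2.500e+00]
```

Emit:
{"method": "servo_tool", "body": {
  "deltas": [
    [0, 0, 0, 0, 0, -2, 0],
    [0, 0, 0, 0, 0, 0, 0]
  ]
}}

```text
time_s: 14.33
eef_pos: [0.489, -0.3005, 0.0613]
ee_rot: [[-0.979, -0.204, 0.001], [-0.204, 0.979, 0.0], [-0.001, 0.0, -1.0]]
wrist_force: [1.1, 4.5, 6.3]
gripper_width: 0.087
grasp_force: 40.0
```

```bash
python3 -c "from h import *;st()"
```

```text
14.3333 [ 0.489  -0.3005  0.0613] [1.1 4.5 6.3] [ 0.68 -0.21 -0.17] 0.08692998044855627 40.0007528300921
[[-0.979, -0.204, 0.001], [-0.204, 0.979, 0.0], [-0.001, 0.0, -1.0]] [-7.580e-01  3.980e-01  1.729e+00  1.000e-03  1.013e+00 -2.535e+00]
```

Emit:
{"method": "servo_tool", "body": {
  "deltas": [
    [0, 0, 0, 0, 0, -1.5, 0],
    [0, 0, 0, 0, 0, 0, 0]
  ]
}}

```text
time_s: 14.5
eef_pos: [0.4891, -0.3004, 0.0613]
ee_rot: [[-0.974, -0.229, 0.001], [-0.229, 0.974, 0.0], [-0.001, 0.0, -1.0]]
wrist_force: [1.1, 4.2, 6.5]
gripper_width: 0.087
grasp_force: 40.0
```

```bash
python3 -c "from h import *;st()"
```

```text
14.5 [ 0.4891 -0.3004  0.0613] [1.1 4.2 6.5] [ 0.69 -0.15 -0.2 ] 0.08651666973821023 40.00087155688561
[[-0.974, -0.229, 0.001], [-0.229, 0.974, 0.0], [-0.001, 0.0, -1.0]] [-7.580e-01  3.980e-01  1.729e+00  1.000e-03  1.013e+00 -2.560e+00]
```

Emit:
{"method": "servo_tool", "body": {
  "deltas": [
    [0, 0, 0, 0, 0, 4.5, 0],
    [0, 0, 0, 0, 0, 4.5, 0],
    [0, 0, -0.0006, 0, 0, 0, 0],
    [0, 0, 0, 0, 0, 0, 0]
  ]
}}

```text
time_s: 14.83
eef_pos: [0.4884, -0.3009, 0.0614]
ee_rot: [[-0.997, -0.075, -0.0], [-0.075, 0.997, -0.0], [0.0, -0.0, -1.0]]
wrist_force: [0.2, 0.2, 2.2]
gripper_width: 0.089
grasp_force: 40.0
```

```bash
python3 -c "from h import *;st()"
```

```text
14.8333 [ 0.4884 -0.3009  0.0614] [0.2 0.2 2.2] [ 0.16 -0.06  0.06] 0.08944939258447027 40.00060162972659
[[-0.997, -0.075, -0.0], [-0.075, 0.997, -0.0], [0.0, -0.0, -1.0]] [-0.759  0.398  1.73  -0.     1.014 -2.405]
```

Forces are clear; draw it out slowly, watching for a snag.

Emit:
{"method": "servo_tool", "body": {
  "deltas": [
    [0, 0, -0.001, 0, 0, 0, 0],
    [0, 0, -0.001, 0, 0, 0, 0],
    [0, 0, -0.001, 0, 0, 0, 0],
    [0, 0, 0, 0, 0, 0, 0]
  ]
}}

```text
time_s: 15.17
eef_pos: [0.4884, -0.3009, 0.0644]
ee_rot: [[-0.997, -0.073, -0.0], [-0.073, 0.997, -0.0], [0.0, -0.0, -1.0]]
wrist_force: [0.7, -0.0, -0.5]
gripper_width: 0.082
grasp_force: 40.0
```

Emit:
{"method": "servo_tool", "body": {
  "deltas": [
    [0, 0, -0.001, 0, 0, 0, 0],
    [0, 0, -0.001, 0, 0, 0, 0],
    [0, 0, -0.001, 0, 0, 0, 0],
    [0, 0, 0, 0, 0, 0, 0]
  ]
}}

```text
time_s: 15.5
eef_pos: [0.4886, -0.3009, 0.0677]
ee_rot: [[-0.997, -0.073, 0.0], [-0.073, 0.997, -0.0], [-0.0, -0.0, -1.0]]
wrist_force: [0.1, -0.1, 0.2]
gripper_width: 0.088
grasp_force: 40.0
```

Emit:
{"method": "servo_tool", "body": {
  "deltas": [
    [0, 0, -0.002, 0, 0, 0, 0],
    [0, 0, -0.002, 0, 0, 0, 0],
    [0, 0, -0.002, 0, 0, 0, 0],
    [0, 0, -0.002, 0, 0, 0, 0],
    [0, 0, -0.003, 0, 0, 0, 0],
    [0, 0, -0.004, 0, 0, 0, 0],
    [0, 0, 0, 0, 0, 0, 0]
  ]
}}

```text
time_s: 16.08
eef_pos: [0.4889, -0.3012, 0.0835]
ee_rot: [[-0.997, -0.073, 0.001], [-0.073, 0.997, -0.001], [-0.001, -0.001, -1.0]]
wrist_force: [0.8, -0.7, -1.4]
gripper_width: 0.084
grasp_force: 40.0
```

```bash
python3 - <<'E'
from h import *
st();c=optics.calibration("wrist");p,d=optics.snapshot("wrist");np.save("w3c.npy",c,allow_pickle=True)
cv2.imwrite("pics/c4.png",cv2.resize(p[230:330,215:355],(784,560),interpolation=cv2.INTER_CUBIC))
E
```

```text
16.0833 [ 0.4889 -0.3012  0.0835] [ 0.8 -0.7 -1.4] [ 0.02 -0.03 -0.04] 0.08378764911648888 39.9998610955663
[[-0.997, -0.073, 0.001], [-0.073, 0.997, -0.001], [-0.001, -0.001, -1.0]] [-0.759  0.364  1.722 -0.     1.054 -2.403]
```

View pics/c4.png

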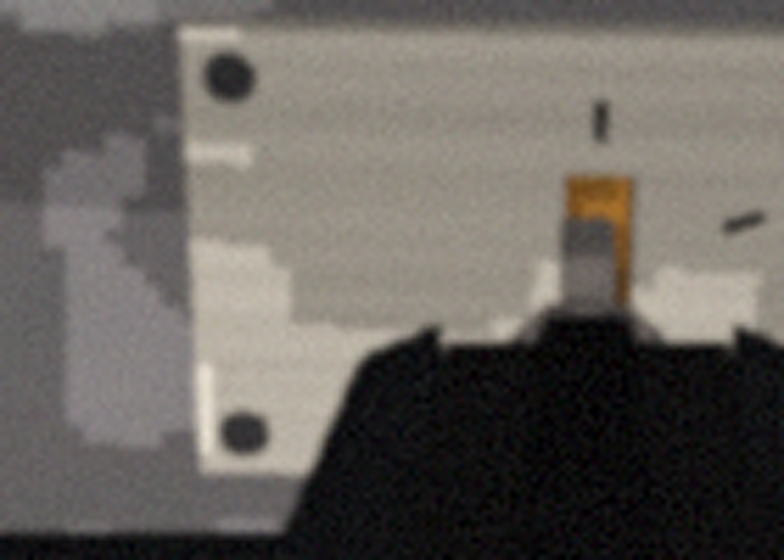

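Emit:
{"method": "servo_tool", "body": {
  "deltas": [
    [0, 0, -0.02, 0, 0, 0, 0],
    [0, 0, -0.025, 0, 0, 0, 0],
    [0, 0, -0.025, 0, 0, 0, 0],
    [0, 0, -0.025, 0, 0, 0, 0],
    [-0.0013, 0.0138, -0.01, 0, 0, 0, 0],
    [-0.0026, 0.0276, 0, 0, 0, 0, 0],
    [-0.0026, 0.0276, 0, 0, 0, 0, 0],
    [-0.0026, 0.0276, 0, 0, 0, 0, 0],
    [-0.0026, 0.0276, 0, 0, 0, 0, 0],
    [-0.0026, 0.0276, 0, 0, 0, 0, 0],
    [-0.0026, 0.0276, 0, 0, 0, 0, 0],
    [-0.0026, 0.0276, 0, 0, 0, 0, 0]
  ]
}}

```text
time_s: 17.13
eef_pos: [0.4926, -0.0916, 0.1874]
ee_rot: [[-0.997, -0.073, 0.0], [-0.073, 0.997, -0.0], [-0.0, -0.0, -1.0]]
wrist_force: [0.4, 0.2, 0.0]
gripper_width: 0.087
grasp_force: 40.0
```

Emit:
{"method": "servo_tool", "body": {
  "deltas": [
    [-0.0026, 0.0276, 0, 0, 0, 0, 0],
    [-0.0026, 0.0276, 0, 0, 0, 0, 0],
    [-0.0026, 0.0276, 0, 0, 0, 0, 0],
    [-0.0026, 0.0276, 0, 0, 0, 0, 0],
    [-0.0026, 0.0276, 0, 0, 0, 0, 0],
    [-0.0026, 0.0276, 0, 0, 0, 0, 0],
    [-0.0026, 0.0276, 0, 0, 0, 0, 0],
    [-0.0026, 0.0276, 0, 0, 0, 0, 0],
    [-0.0026, 0.02, 0, 0, 0, 0, 0],
    [0, 0.01, 0, 0, 0, -3.4, 0],
    [0, 0, 0, 0, 0, -3.4, 0],
    [0, 0, 0, 0, 0, 0, 0]
  ]
}}

```text
time_s: 18.13
eef_pos: [0.4975, 0.1598, 0.1873]
ee_rot: [[-0.981, -0.194, -0.0], [-0.194, 0.981, -0.0], [0.0, -0.0, -1.0]]
wrist_force: [-0.7, -0.1, 0.1]
gripper_width: 0.088
grasp_force: 40.0
```

```bash
cat >> h.py <<'E'
def to(x,y,z):
    o=r.observe();print((np.array(o["ee_rot"]).T@(np.array([x,y,z])-o["eef_pos"])).round(4))
E
python3 -c "
from h import *
st();to(.4995,.2129,.0463)"
```

```text
18.1333 [0.4975 0.1598 0.1873] [-0.7 -0.1  0.1] [ 0.06  0.06 -0.02] 0.08785908698990265 39.99910976621322
[[-0.981, -0.194, -0.0], [-0.194, 0.981, -0.0], [0.0, -0.0, -1.0]] [ 0.083  0.117  1.788 -0.     1.236 -1.683]
[-0.0123  0.0518  0.141 ]
```

Emit:
{"method": "servo_tool", "body": {
  "deltas": [
    [-0.006, 0.025, 0, 0, 0, 0, 0],
    [-0.0063, 0.0268, 0, 0, 0, 0, 0],
    [0, 0, 0.02, 0, 0, 0, 0],
    [0, 0, 0.03, 0, 0, 0, 0],
    [0, 0, 0.03, 0, 0, 0, 0],
    [0, 0, 0.02, 0, 0, 0, 0],
    [0, 0, 0.012, 0, 0, 0, 0],
    [0, 0, 0.006, 0, 0, 0, 0],
    [0, 0, 0, 0, 0, 0, 0],
    [0, 0, 0, 0, 0, 0, 0]
  ]
}}

```text
time_s: 18.97
eef_pos: [0.5008, 0.2121, 0.0703]
ee_rot: [[-0.982, -0.19, 0.001], [-0.19, 0.982, 0.0], [-0.001, -0.0, -1.0]]
wrist_force: [1.0, -0.1, -0.3]
gripper_width: 0.084
grasp_force: 40.0
```

```bash
python3 -c "
from h import *
st();to(.4995,.2129,.0463)"
```

```text
18.9667 [0.5008 0.2121 0.0703] [ 1.  -0.1 -0.3] [ 0.09 -0.03  0.01] 0.0836484614069595 39.99985208851285
[[-0.982, -0.19, 0.001], [-0.19, 0.982, 0.0], [-0.001, -0.0, -1.0]] [ 0.182  0.327  1.806 -0.     1.007 -1.579]
[0.0012 0.0011 0.024 ]
```

Emit:
{"method": "servo_tool", "body": {
  "deltas": [
    [0.001, 0.001, 0, 0, 0, 0, 0],
    [0, 0, 0.002, 0, 0, 0, 0],
    [0, 0, 0.002, 0, 0, 0, 0],
    [0, 0, 0, 0, 0, 0, 0]
  ]
}}

```text
time_s: 19.3
eef_pos: [0.499, 0.213, 0.0657]
ee_rot: [[-0.982, -0.191, 0.001], [-0.191, 0.982, 0.0], [-0.001, -0.0, -1.0]]
wrist_force: [-0.5, 0.1, -0.5]
gripper_width: 0.083
grasp_force: 40.0
```

Emit:
{"method": "servo_tool", "body": {
  "deltas": [
    [0, 0, 0.001, 0, 0, 0, 0],
    [0, 0, 0.001, 0, 0, 0, 0],
    [0, 0, 0.001, 0, 0, 0, 0],
    [0, 0, 0.001, 0, 0, 0, 0],
    [0, 0, 0, 0, 0, 0, 0]
  ]
}}

```text
time_s: 19.72
eef_pos: [0.4987, 0.2129, 0.0611]
ee_rot: [[-0.982, -0.191, -0.001], [-0.191, 0.982, -0.0], [0.001, 0.0, -1.0]]
wrist_force: [0.0, -0.3, -0.1]
gripper_width: 0.085
grasp_force: 40.0
```

Entered the stand slot (tip ≈ 2 mm below the face, no force). Continue.

Emit:
{"method": "servo_tool", "body": {
  "deltas": [
    [-0.0004, 0, 0.001, 0, 0, 0, 0],
    [0, 0, 0.001, 0, 0, 0, 0],
    [0, 0, 0.001, 0, 0, 0, 0],
    [0, 0, 0.001, 0, 0, 0, 0],
    [0, 0, 0.001, 0, 0, 0, 0],
    [0, 0, 0, 0, 0, 0, 0]
  ]
}}

```text
time_s: 20.22
eef_pos: [0.4991, 0.213, 0.0562]
ee_rot: [[-0.982, -0.191, -0.0], [-0.191, 0.982, -0.0], [0.0, -0.0, -1.0]]
wrist_force: [0.1, 0.1, -1.2]
gripper_width: 0.089
grasp_force: 40.0
```

Emit:
{"method": "servo_tool", "body": {
  "deltas": [
    [0, 0, 0.002, 0, 0, 0, 0],
    [0, 0, 0.002, 0, 0, 0, 0],
    [0, 0, 0.002, 0, 0, 0, 0],
    [0, 0, 0.0015, 0, 0, 0, 0],
    [0, 0, 0.001, 0, 0, 0, 0],
    [0, 0, 0, 0, 0, 0, 0]
  ]
}}

```text
time_s: 20.72
eef_pos: [0.499, 0.213, 0.0476]
ee_rot: [[-0.982, -0.191, -0.001], [-0.191, 0.982, -0.0], [0.001, -0.0, -1.0]]
wrist_force: [-0.8, 0.5, -0.4]
gripper_width: 0.089
grasp_force: 40.0
```

Emit:
{"method": "servo_tool", "body": {
  "deltas": [
    [0, 0, 0.0007, 0, 0, 0, 0],
    [0, 0, 0, 0, 0, 0, 0],
    [0, 0, 0.0004, 0, 0, 0, 0],
    [0, 0, 0, 0, 0, 0, 0]
  ]
}}

```text
time_s: 21.05
eef_pos: [0.4993, 0.213, 0.0468]
ee_rot: [[-0.982, -0.191, 0.0], [-0.191, 0.982, 0.0], [-0.0, 0.0, -1.0]]
wrist_force: [-0.5, 0.6, -0.5]
gripper_width: 0.086
grasp_force: 40.0
```

Emit:
{"method": "servo_tool", "body": {
  "deltas": [
    [0, 0, 0.0004, 0, 0, 0, 0],
    [0, 0, 0, 0, 0, 0, 0]
  ]
}}

```text
time_s: 21.22
eef_pos: [0.4993, 0.213, 0.0464]
ee_rot: [[-0.982, -0.191, 0.0], [-0.191, 0.982, 0.0], [-0.0, -0.0, -1.0]]
wrist_force: [-0.7, -0.2, -0.2]
gripper_width: 0.087
grasp_force: 40.0
```

Emit:
{"method": "servo_tool", "body": {
  "deltas": [
    [0, 0, 0.0003, 0, 0, 0, 0],
    [0, 0, 0, 0, 0, 0, 0]
  ]
}}

```text
time_s: 21.38
eef_pos: [0.4993, 0.213, 0.0464]
ee_rot: [[-0.982, -0.191, 0.0], [-0.191, 0.982, -0.0], [-0.0, -0.0, -1.0]]
wrist_force: [-1.4, -0.1, 2.8]
gripper_width: 0.083
grasp_force: 40.0
```

Emit:
{"method": "servo_tool", "body": {
  "deltas": [
    [0, 0, 0.0003, 0, 0, 0, 0],
    [0, 0, 0, 0, 0, 0, 0]
  ]
}}

```text
time_s: 21.55
eef_pos: [0.4994, 0.213, 0.0463]
ee_rot: [[-0.982, -0.191, 0.0], [-0.191, 0.982, -0.0], [-0.0, -0.0, -1.0]]
wrist_force: [-1.9, 1.2, 5.7]
gripper_width: 0.092
grasp_force: 40.0
```

Seated. Release and rise.

Emit:
{"method": "servo_tool", "body": {
  "deltas": [
    [0, 0, -0.0003, 0, 0, 0, 0],
    [0, 0, 0, 0, 0, 0, 0.1],
    [0, 0, 0, 0, 0, 0, 0.2],
    [0, 0, 0, 0, 0, 0, 0.3],
    [0, 0, 0, 0, 0, 0, 0.4],
    [0, 0, 0, 0, 0, 0, 0.4],
    [0, 0, 0, 0, 0, 0, 0.4],
    [0, 0, 0, 0, 0, 0, 0.4]
  ]
}}

```text
time_s: 22.22
eef_pos: [0.4992, 0.213, 0.0461]
ee_rot: [[-0.982, -0.191, -0.0], [-0.191, 0.982, -0.0], [0.0, -0.0, -1.0]]
wrist_force: [0.1, 0.6, -0.9]
gripper_width: 0.401
grasp_force: 0.0
```

Emit:
{"method": "servo_tool", "body": {
  "deltas": [
    [0, 0, -0.005, 0, 0, 0, 0.4],
    [0, 0, -0.015, 0, 0, 0, 0.4],
    [0, 0, -0.025, 0, 0, 0, 0.4],
    [0, 0, -0.025, 0, 0, 0, 0.4],
    [0, 0, -0.025, 0, 0, 0, 0.4],
    [0, 0, -0.02, 0, 0, 0, 0.4],
    [0, 0, 0, 0, 0, 0, 0.4],
    [0, 0, 0, 0, 0, 0, 0.4]
  ]
}}

```text
time_s: 22.88
eef_pos: [0.5001, 0.2132, 0.1624]
ee_rot: [[-0.982, -0.191, 0.003], [-0.191, 0.982, 0.001], [-0.003, -0.0, -1.0]]
wrist_force: [-0.5, -0.4, -0.4]
gripper_width: 0.405
grasp_force: 0.0
```

```bash
python3 - <<'E'
from h import *
st();p,d=optics.snapshot("wrist");t,_=optics.snapshot("top")
a=cv2.resize(p[150:290,240:400],(400,350),interpolation=cv2.INTER_CUBIC)
b=cv2.resize(t[210:280,337:417],(400,350),interpolation=cv2.INTER_CUBIC)
cv2.imwrite("pics/c5.png",np.hstack([a,b]))
E
```

```text
22.8833 [0.5001 0.2132 0.1624] [-0.5 -0.4 -0.4] [ 0.04  0.02 -0.04] 0.4053352089041857 0.0
[[-0.982, -0.191, 0.003], [-0.191, 0.982, 0.001], [-0.003, -0.0, -1.0]] [ 0.185  0.191  1.758 -0.     1.189 -1.578]
```

View pics/c5.png

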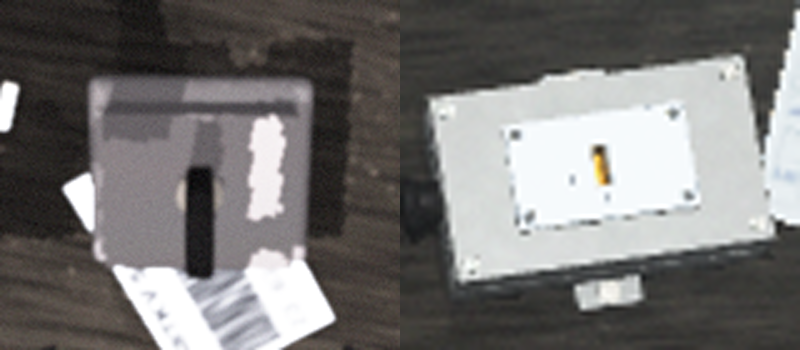

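The key stands upright in its stand with its collar on the face (left half, 200,195), and the keyhole on the box is free (600,165). I'm handing the job in.

```bash
python3 -c "
from h import *
print(job.sign_off())"
```

```text
the job is handed in; nothing more can be done
None
```

The interlock box is reset: I seated the key in the lock, turned it clockwise to its stop and back home, drew it out and stood it back in its stand, and the job was handed in at about 23 s with wrist forces staying under about 10 N at every reading.

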